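# Close and lock the furnace blower's filter housing

### The arm

A 6-joint arm with a two-finger parallel gripper is mounted at the origin on the work surface. World frame = base frame: x ahead of the robot, y to its left, z up, the work surface at z = 0. Lengths are in mm, angles in degrees, forces in N, time in s.
With the tool pointing down it reaches from about 300 to 850 mm from the base axis. Payload 4.2 kg.
Tool frame: the origin (TCP) lies midway between the tips of the shut fingers; the grasp point (between the pads) lies 19 mm behind it (env.grip_point_offset is the distance from the TCP to the grasp point, in mm); z points along the fingers, x is the direction in which the jaws open and shut, and the axes are right-handed (so a half turn about z gives the same grasp; the last joint's range is limited). The gripper opens to 91 mm and grips with 3 to 60 N. Pads are 32 mm wide; open, the fingers measure 118 mm over their backs; the gripper's body (76 mm by 178 mm) begins 60 mm behind the grasp point.
Start: joints at [-71.448, 18.312, 89.639, -0, 72.044, -1.146], TCP at [193.817, -541.367, 213.976] pointing down, gripper open.
Joint ranges: [-177.97, 177.97], [-48.28, 115.42], [12.27, 149.76], [-77.06, 257.06], [2.81, 150.46], [-146.56, 146.56]. Speed limits (degrees/s): [147.25, 147.25, 180, 180, 180, 180].

### API

Orientations are given as [roll, pitch, yaw] about the fixed x, y, z axes, in that order (R = Rz(yaw) Ry(pitch) Rx(roll)).
In Python, from workcell import env gives the robot as it stands.
- The arm moves only by the shell command python3 -m pendant 'ROWS' [FORCE]. ROWS is JSON, a list of rows, each an object with "xyz": the shift along the tool's x, y, z in m, a list of three; "roll": the turn about the tool's z in degrees; "jaw": the closure, from 0 (fully open) to 1 (shut). A call has exactly 8 rows; each row is the pose to reach, as a shift and turn from the pose commanded when the call began, along the tool's axes at that moment; what a row does not reach only later rows make up. A row lasts 1/8 s, in which the tool goes at most 62.5 mm and 10.7 degrees, less where a joint would pass 70% of its speed; a pose out of reach is approached as far as the arm can. A call with a gripper value outside its range is refused whole. The fingers move at their own pace and stop on an object; FORCE is the grip in N (left out, the last holds). Time passes only in rows, so rows that repeat a pose let the fingers close, or fill a call up. It gives the time, the measured TCP pose, the force and the opening at its end, in the units of the state.
- env.state(): the state, without advancing time (a new reading comes with each control period).
- env.grab_frame(name): name is "scene" or "top"; returns (picture, depth): 420x560x3 uint8, blue, green, red; 420x560 float32, mm along the optical axis (not along the pixel's ray), 0 where there is no reading.
- env.camera_params(name): a dict with "camera_matrix" (3x3 intrinsics, pixels), "cam_to_world" (4x4, takes a point from camera to world coordinates). Camera axes: x right, y up, looking along -z (the intrinsics and any distortion apply to the point x, -y, -z); pixel columns grow to the right and rows downward; lengths in mm; the calibration is good to about 2 mm. A picture is of the moment at which its call begins. camera_params takes no time and is no camera call.
- env.job_done(): hands the job in, once; it reports no verdict.
The state is a dict: "time_s": time; "qpos": joint angles; "qvel": joint speeds; "effort": joint torques, N m; "ee_pos": TCP position; "ee_rot": TCP orientation; "force": force on the tool from outside, world axes, zero at the start; "torque": the same for the moment, N m; "gripper_width": finger opening in mm.
Only numpy, scipy, OpenCV 4.12 (cv2) and the standard library are available. Lean on these libraries where they do the work, as an engineer would, in place of code of your own. Each camera call takes 0.05 s, during which the arm holds its last target. There are 200 camera calls.

### The job

Close the blower's air filter housing: turn the loose round cover counter-clockwise by pushing its yellow handle until the handle is at the yellow mark on the housing's rim and the cover drops over its studs and lies flat on their seats. Then turn the red wing fastener on top clockwise, a quarter turn, until it snaps down into its locked position, and let go of everything. Do not disturb the tin, the wrench or the glass paperweight.

Things in the scene. Friction and masses are not known exactly. Their poses are not given: they have to be found in the camera images.
- housing: Blue round filter housing, bolted down; top face 76 mm above the bench, 212 mm wide. Origin: underside centre, on the axis of cover and wing. On top: a middle post 22 mm thick, and 59 mm from the axis, at 90, 210 and 330 degrees from its x axis, three steel studs (10 mm thick, tips at 90 mm) on round seats (26 mm wide, 80 mm above the bench). A yellow mark on the rim is on its +y axis.
- cover_center (a point): Underside centre of the round aluminium cover (190 mm wide, 6 mm thick, 0.5 to 1 kg), loose on the post, 1.5 mm play. Its three 18 mm windows meet the studs when its axes match the housing's (within 0.06 rad). It starts 0.3 to 0.85 rad clockwise of that, on the stud tips, 90 mm above the bench; turned counter-clockwise slowly (20 mm/s) it drops by its weight to 80 mm and turns no more.
- cover_handle (a point): Centre (half-way up) of the yellow knob on the cover: 18 mm thick, 30 mm high, 82 mm from the axis towards the cover's +y; beside the mark when home. 2 to 6 N here turn the cover. The cover's top face is 15 mm lower. Two dark clamp pads on the cover, 26 to 40 mm from the axis on its +x and -x, each with ramp, ridge, notch and stop (up to 22 mm high), block the wing while the cover is up.
- wing_center (a point): Middle of the red wing fastener, on the housing's axis, half-way up the bar: bar 100 mm long, 12 mm thick, 28 mm high, with a round hub 30 mm wide. Unlocked, its underside is 98 mm above the bench. A finger that follows the bar passes above the ramps and ridges of the clamp pads, 104 mm above the bench at the most when the cover is home.
- wing (a joint): Turn of the red wing, clockwise from above, rad. At 0 (unlocked, a stop) the bar lies along the housing's y axis; locked, at 1.57 give or take 0.12, along its x axis, in the notches of the clamp pads. Starts at 0 to 0.25. From about 0.8 it climbs the ramps, at about 1.25 to 1.4 passes the ridges, drops into the notches and is stopped there. Up to about 15 N near the end of the bar needed.
- tin: Green tin, 66 mm wide, 110 mm tall, standing on the bench about 22 cm from the housing's axis on the housing's +y side; leave it alone. Origin: centre of its underside.
- wrench: Steel wrench, 190 mm long, lying flat on the bench about 22 cm from the housing's axis on the housing's -y side; leave it alone. Origin: centre of its underside.
- paperweight: Amber glass paperweight, 72 mm wide, 46 mm high, on the bench about 21 cm from the housing's axis on the housing's +x side; leave it alone. Origin: centre of its underside.
- wing_lift (a joint): Height of the sprung wing above its lowest position, m: 0 when unlocked, about 0.0055 on top of the ridges, about 0.0015 when it has dropped into the notches.

How it is judged (in metres and radians):
On the way, in this order (a step that is already met when the one before it is completed fails the run):
1. the cover has dropped over the studs and lies flat on their seats (z of cover_center in the frame of housing below 0.083 m and angle between cover_center's own z axis and vertical below 0.03 rad and angle between the y axis of cover_center and the y axis of housing, either way round below 0.15 rad), for 0.2 s.
2. the wing has been turned a quarter turn into its locked detent (value of joint wing above 1.4 rad and value of joint wing_lift below 0.003 m), for 0.2 s.
At the end, for the whole second after the job is handed in: Cover flat on its seats (underside within 3 mm of them, tilt under 0.03 rad, handle within 0.15 rad of the mark); wing turned over 1.4 rad and dropped to under 3 mm lift; tin, wrench and paperweight within 30 mm of where they were (all of step 1 and all of step 2 and distance of each of tin, wrench, paperweight from where it was at the start of the episode below 0.03 m); the robot touches nothing.
It fails at once if the tin, the wrench or the paperweight is knocked away (more than 30 mm) (distance of any of tin, wrench, paperweight from where it was at the start of the episode above 0.03 m).
It also fails if it takes over 58 s, if anything falls off the work surface, if the arm or the gripper's body presses on something with over 40 N, if the wrist force passes 120 N, or if a joint passes its speed limit or range.

## Working session

There is one attempt and no reset: what is moved stays moved. The work goes in short steps, Python scripts to look and compute and a shell command to move; the robot and the scene stay as the last step left them, time stands still between calls to the robot, and variables do not carry over. Pictures are saved under pics/ and viewed, about 8 in all and at most 12, crops included, and the job is handed in when it is done.

```bash
mkdir -p pics; ls
python3 - <<'E'
from workcell import env
import cv2,numpy as np
print(env.state())
for n in("top","scene"):
    p,d=env.grab_frame(n); cv2.imwrite(f"pics/{n}0.png",p); np.save(f"pics/{n}0.npy",d)
    c=env.camera_params(n); print(n,c["camera_matrix"],c["cam_to_world"],[k for k in c])
E
```

```text
pics
{'time_s': 0.0, 'qpos': array([-7.14446994e+01,  1.83501178e+01,  8.97075091e+01, -1.22625730e-03,
        7.20433525e+01, -1.14475596e+00]), 'qvel': array([-0.0744255 ,  0.07542223,  0.00803641,  0.0728793 ,  0.05107709,
       -0.01669021]), 'effort': array([ 1.39592303e-03, -4.12456834e+01, -2.31975800e+01,  7.30003905e-02,
        4.57438873e-02, -1.51195741e-04]), 'ee_pos': array([ 193.67162762, -540.85514553,  213.12807912]), 'ee_rot': array([-1.79999148e+02,  1.00982508e-01, -7.02995636e+01]), 'force': array([-0.21495291,  0.1488688 ,  0.6643562 ]), 'torque': array([-0.00929124,  0.02666225, -0.01908261]), 'gripper_width': 91.17926256794627}
top [[427.85973821   0.         274.63317283]
 [  0.         427.85973821 211.15667985]
 [  0.           0.           1.        ]] [[-2.21050419e-02  9.93913435e-01 -1.07923357e-01  5.19724389e+02]
 [-9.99752389e-01 -2.22516595e-02 -1.54321350e-04  7.33290244e+01]
 [-2.55485586e-03  1.07893223e-01  9.94159205e-01  1.25154617e+03]
 [ 0.00000000e+00  0.00000000e+00  0.00000000e+00  1.00000000e+00]] ['camera_matrix', 'cam_to_world']
scene [[446.94204152   0.         275.83625323]
 [  0.         446.94204152 204.41573672]
 [  0.           0.           1.        ]] [[-3.12312525e-01 -6.43806532e-01  6.98551384e-01  1.24788813e+03]
 [ 9.49821163e-01 -1.98199355e-01  2.41985071e-01  2.92703256e+02]
 [-1.73391351e-02  7.39073856e-01  6.73401210e-01  6.85837599e+02]
 [ 0.00000000e+00  0.00000000e+00  0.00000000e+00  1.00000000e+00]] ['camera_matrix', 'cam_to_world']
```

View pics/top0.png

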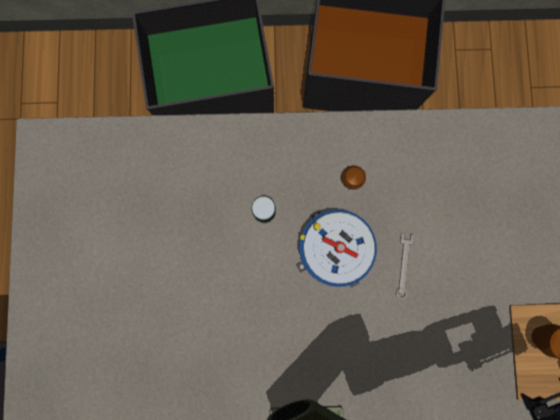

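View pics/scene0.png

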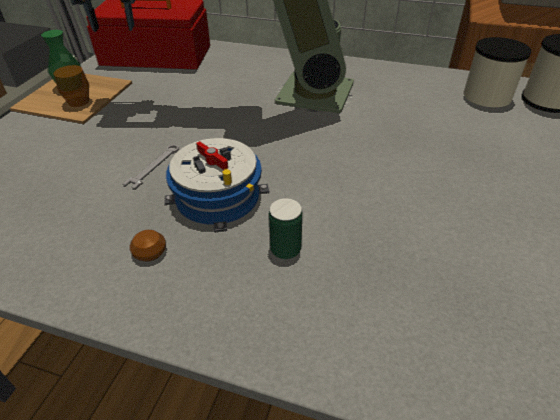

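The top view shows the housing at about (340,247), the knob at (317,227), the rim mark at (302,237), the red wing around (340,247) and the tin at (263,208). The paperweight is at (353,177) and the wrench at (404,265).

```bash
cat > h.py <<'E'
import cv2,numpy as np
from workcell import env
def ray(n,uv,z):
    c=env.camera_params(n);K=np.array(c["camera_matrix"]);T=np.array(c["cam_to_world"])
    v=np.linalg.inv(K)@[uv[0],uv[1],1]; d=T[:3,:3]@[v[0],-v[1],-v[2]]; o=T[:3,3]
    return (o+d*(z-o[2])/d[2])
def proj(n,P):
    c=env.camera_params(n);K=np.array(c["camera_matrix"]);T=np.array(c["cam_to_world"])
    q=T[:3,:3].T@(np.array(P)-T[:3,3]); q=K@[q[0],-q[1],-q[2]]; return q[:2]/q[2]
R={"yellow":((22,120,100),(34,255,255)),"red":((0,170,90),(6,255,255)),"blue":((100,120,50),(125,255,255))}
def blobs(p,col,roi,amin=4):
    h=cv2.cvtColor(p,cv2.COLOR_BGR2HSV);m=cv2.inRange(h,*R[col])
    if col=="red": m|=cv2.inRange(h,(174,170,90),(180,255,255))
    k=np.zeros_like(m);x0,y0,x1,y1=roi;k[y0:y1,x0:x1]=m[y0:y1,x0:x1]
    n,l,s,c=cv2.connectedComponentsWithStats(k)
    return [(s[i,4],c[i].round(2),np.argwhere(l==i)[:,::-1]) for i in range(1,n) if s[i,4]>=amin]
E
python3 - <<'E'
from h import *
pt=cv2.imread("pics/top0.png");ps=cv2.imread("pics/scene0.png")
rt=(290,200,390,295);rs=(150,130,275,235)
b=blobs(pt,"blue",rt); 
pts=max(b,key=lambda t:t[0])[2]; hull=cv2.convexHull(pts.astype(np.float32));e=cv2.fitEllipse(hull);print("blue ell",e, ray("top",e[0],76))
h=cv2.cvtColor(pt,cv2.COLOR_BGR2HSV);m=cv2.inRange(h,(0,0,140),(180,60,255));k=np.zeros_like(m);k[200:295,290:390]=m[200:295,290:390]
c=max(cv2.findContours(k,0,1)[0],key=cv2.contourArea);e=cv2.fitEllipse(cv2.convexHull(c));print("cover",e,ray("top",e[0],96))
for n,p,r in(("top",pt,rt),("scene",ps,rs)):
    for a,c,q in blobs(p,"yellow",r): print(n,"y",a,c,[ray(n,c,z)[:2].round(1) for z in(76,111,126)])
    for a,c,q in blobs(p,"red",r,15):
        w=[ray(n,u,126)[:2] for u in q]; w=np.array(w); mu=w.mean(0);_,_,v=np.linalg.svd(w-mu);print(n,"red",a,c,mu.round(1),"axis deg",np.degrees(np.arctan2(v[0,1],v[0,0])).round(1),"ext",np.ptp((w-mu)@v[0]).round(1))
big=np.hstack([cv2.resize(pt[195:300,285:395],None,fx=3.6,fy=3.6,interpolation=2),cv2.resize(ps[130:235,160:270],None,fx=3.6,fy=3.6,interpolation=2)])
cv2.imwrite("pics/c0.png",big)
E
```

```text
blue ell ((337.0920104980469, 250.96437072753906), (68.70523834228516, 74.97592163085938), 105.06471252441406) [534.02847185 -94.85059278  76.        ]
cover ((338.90704345703125, 247.5639190673828), (70.05681610107422, 70.88494110107422), 146.50784301757812) [542.7830547  -97.21490722  96.        ]
top y 28 [316.46 226.  ] [array([603.7, -40.7]), array([601.2, -37.3]), array([600.1, -35.8])]
top y 15 [301.67 236.67] [array([575.2,   0.9]), array([573.6,   3. ]), array([572.9,   3.9])]
top red 59 [331.59 242.8 ] [555.1 -74.1] axis deg -125.8 ext 49.1
top red 42 [349.93 251.88] [ 530.3 -121.2] axis deg -118.5 ext 33.7
scene y 35 [226.34 171.83] [array([545.9, -64.4]), array([586.2, -43.9]), array([603.5, -35.1])]
scene y 9 [226.44 178.67] [array([568. , -54.8]), array([607. , -34.9]), array([623.8, -26.3])]
scene y 5 [226.6 183.2] [array([582.2, -48.5]), array([620.4, -28.9]), array([636.8, -20.5])]
scene y 18 [249.33 185.5 ] [array([575.1,   1. ]), array([613.7,  17.7]), array([630.3,  24.9])]
scene red 144 [212.03 152.51] [550.4 -91. ] axis deg 63.2 ext 98.4
```

View pics/c0.png

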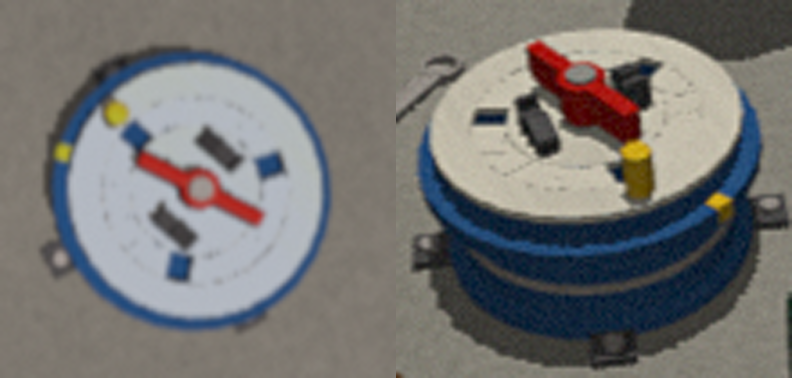

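The crop confirms the knob at about 46° about the axis (543,-98), the mark at about 72° and the wing bar at about 63°. I'll shut the jaws and go above the clockwise side of the knob.

```bash
python3 -m pendant '[{"xyz":[-0.019,-0.0355,0.003],"roll":0,"jaw":1},{"xyz":[-0.038,-0.071,0.006],"roll":0,"jaw":1},{"xyz":[-0.057,-0.1065,0.009],"roll":0,"jaw":1},{"xyz":[-0.076,-0.142,0.012],"roll":0,"jaw":1},{"xyz":[-0.095,-0.1775,0.015],"roll":0,"jaw":1},{"xyz":[-0.114,-0.213,0.018],"roll":0,"jaw":1},{"xyz":[-0.133,-0.2485,0.021],"roll":0,"jaw":1},{"xyz":[-0.151,-0.284,0.024],"roll":0,"jaw":1}]' 20
python3 -m pendant '[{"xyz":[-0.019,-0.0355,0.003],"roll":-5,"jaw":1},{"xyz":[-0.038,-0.071,0.006],"roll":-10,"jaw":1},{"xyz":[-0.057,-0.1065,0.009],"roll":-15,"jaw":1},{"xyz":[-0.076,-0.142,0.012],"roll":-20,"jaw":1},{"xyz":[-0.095,-0.1775,0.015],"roll":-25,"jaw":1},{"xyz":[-0.114,-0.213,0.018],"roll":-30,"jaw":1},{"xyz":[-0.133,-0.2485,0.021],"roll":-35,"jaw":1},{"xyz":[-0.151,-0.284,0.024],"roll":-39,"jaw":1}]'
python3 - <<'E'
from h import *
for n in("top","scene"):
    p,d=env.grab_frame(n); cv2.imwrite(f"pics/{n}1.png",p)
    if n=="top": a=p
s=env.state();print(s["ee_pos"],s["ee_rot"],s["gripper_width"],s["force"],s["qpos"])
cv2.imwrite("pics/c1.png",np.hstack([cv2.resize(a[170:310,250:400],(430,400)),cv2.resize(p[80:260,130:300],(370,400))]))
E
```

```text
time_s: 1.1
ee_pos: [410.8, -302.3, 189.6]
ee_rot: [180.0, 0.0, -70.3]
force: [0.6, 0.4, 1.0]
gripper_width: 13.8
time_s: 2.1
ee_pos: [627.3, -64.5, 165.3]
ee_rot: [180.0, 0.0, -31.2]
force: [0.6, -0.3, 0.0]
gripper_width: 0.5
[628.58067119 -62.68174938 164.62198329] [-1.79946614e+02  4.78014973e-02 -3.10812191e+01] 0.48657821646534183 [-0.31372513 -0.20568697 -0.06519248] [-6.77411601e+00  2.52548289e+01  8.60900621e+01  7.33516016e-02
  6.86767136e+01  2.42804397e+01]
```

View pics/c1.png

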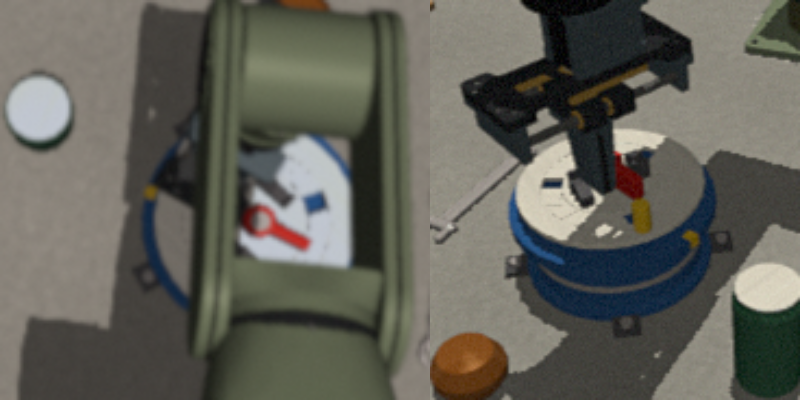

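```bash
python3 -m pendant '[{"xyz":[0,0,0.01],"roll":0,"jaw":1},{"xyz":[0,0,0.02],"roll":0,"jaw":1},{"xyz":[0,0,0.03],"roll":0,"jaw":1},{"xyz":[0,0,0.04],"roll":0,"jaw":1},{"xyz":[0,0,0.05],"roll":0,"jaw":1},{"xyz":[0,0,0.057],"roll":0,"jaw":1},{"xyz":[0,0,0.062],"roll":0,"jaw":1},{"xyz":[0,0,0.062],"roll":0,"jaw":1}]'
python3 -m pendant '[{"xyz":[-0.0025,-0.0005,0],"roll":0,"jaw":1},{"xyz":[-0.005,-0.001,0],"roll":0,"jaw":1},{"xyz":[-0.0075,-0.0015,0],"roll":0,"jaw":1},{"xyz":[-0.01,-0.002,0],"roll":0,"jaw":1},{"xyz":[-0.0125,-0.0025,0],"roll":0,"jaw":1},{"xyz":[-0.015,-0.003,0],"roll":0,"jaw":1},{"xyz":[-0.0175,-0.0035,0],"roll":0,"jaw":1},{"xyz":[-0.020,-0.004,0],"roll":0,"jaw":1}]'
```

```text
time_s: 3.2
ee_pos: [626.6, -65.5, 103.6]
ee_rot: [180.0, 0.0, -31.3]
force: [0.6, 0.2, -0.2]
gripper_width: 0.2
time_s: 4.2
ee_pos: [612.0, -51.9, 104.0]
ee_rot: [180.0, -0.1, -31.3]
force: [1.1, -1.6, -0.8]
gripper_width: 0.3
```

```bash
python3 -m pendant '[{"xyz":[-0.0025,-0.0008,0],"roll":0,"jaw":1},{"xyz":[-0.005,-0.0016,0],"roll":0,"jaw":1},{"xyz":[-0.0075,-0.0024,0.001],"roll":0,"jaw":1},{"xyz":[-0.01,-0.0032,0.001],"roll":0,"jaw":1},{"xyz":[-0.0125,-0.004,0.001],"roll":0,"jaw":1},{"xyz":[-0.015,-0.0048,0.001],"roll":0,"jaw":1},{"xyz":[-0.0175,-0.0056,0.001],"roll":0,"jaw":1},{"xyz":[-0.020,-0.006,0.001],"roll":0,"jaw":1}]'
python3 - <<'E'
from h import *
p,d=env.grab_frame("scene"); cv2.imwrite("pics/s2.png",p)
for a,c,q in blobs(p,"yellow",(150,130,275,235)): print(a,c,ray("scene",c,111))
E
```

```text
time_s: 5.2
ee_pos: [597.7, -36.2, 102.9]
ee_rot: [180.0, -0.0, -31.3]
force: [1.4, -3.8, 1.2]
gripper_width: 0.7
24 [237.33 172.67] [582.13898641 -20.8757714  111.        ]
15 [249.4  185.53] [613.75352793  17.86493178 111.        ]
```

```bash
python3 -m pendant '[{"xyz":[-0.002,-0.0005,0],"roll":0,"jaw":1},{"xyz":[-0.004,-0.001,0],"roll":0,"jaw":1},{"xyz":[-0.006,-0.0015,0],"roll":0,"jaw":1},{"xyz":[-0.008,-0.002,0],"roll":0,"jaw":1},{"xyz":[-0.010,-0.0025,0],"roll":0,"jaw":1},{"xyz":[-0.012,-0.003,0],"roll":0,"jaw":1},{"xyz":[-0.0135,-0.0035,0],"roll":0,"jaw":1},{"xyz":[-0.0135,-0.0035,0],"roll":0,"jaw":1}]'
python3 - <<'E'
from h import *
p,d=env.grab_frame("scene"); cv2.imwrite("pics/s3.png",p)
for a,c,q in blobs(p,"yellow",(150,130,275,235)): print(a,c,ray("scene",c,111))
print(env.state()["force"])
cv2.imwrite("pics/c3.png",cv2.resize(p[120:240,140:290],None,fx=5,fy=5,interpolation=2))
E
```

```text
time_s: 6.25
ee_pos: [588.1, -26.3, 103.0]
ee_rot: [180.0, -0.0, -31.3]
force: [1.3, -2.0, -0.3]
gripper_width: 0.4
5 [243.4 170.4] [571.32523197 -11.56682052 111.        ]
13 [249.54 185.46] [613.46624682  18.05659324 111.        ]
[ 1.55405385 -2.32540876  0.55145343]
```

View pics/c3.png

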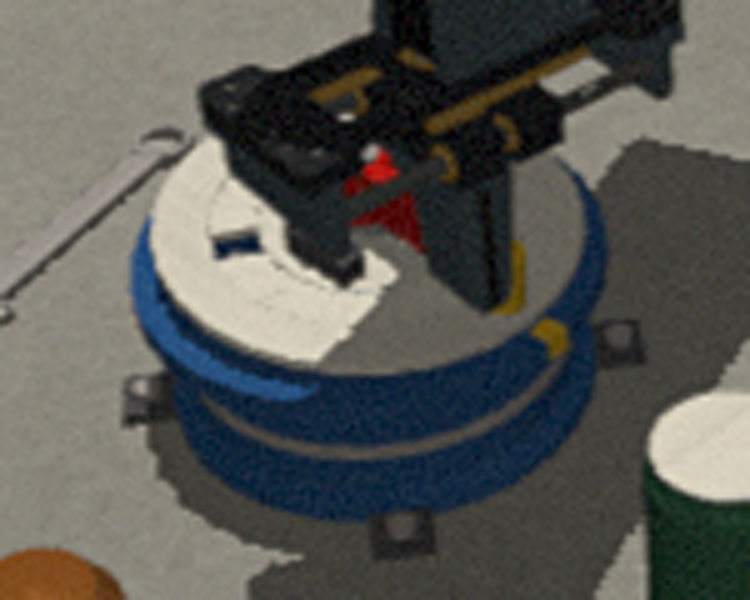

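The cover is still up, and the knob at about (243,172) is almost at the mark (249,185). I'll push on in small steps.

```bash
python3 -m pendant '[{"xyz":[-0.001,0,0],"roll":0,"jaw":1},{"xyz":[-0.002,0,0],"roll":0,"jaw":1},{"xyz":[-0.003,0,0],"roll":0,"jaw":1},{"xyz":[-0.004,-0.0005,0],"roll":0,"jaw":1},{"xyz":[-0.005,-0.0005,0],"roll":0,"jaw":1},{"xyz":[-0.006,-0.001,0],"roll":0,"jaw":1},{"xyz":[-0.006,-0.001,0],"roll":0,"jaw":1},{"xyz":[-0.006,-0.001,0],"roll":0,"jaw":1}]'
python3 - <<'E'
from h import *
p,d=env.grab_frame("scene"); cv2.imwrite("pics/s4.png",p)
a=cv2.imread("pics/s3.png");print([[ (q[0],q[1]) for q in blobs(i,"yellow",(150,130,275,235))] for i in (a,p)])
h=lambda i:cv2.cvtColor(i,cv2.COLOR_BGR2HSV)
for i in(a,p):
    m=cv2.inRange(h(i),(95,120,40),(125,255,255)); print("blue px col 186-192 window/rim",np.flatnonzero(m[150:205,188])+150, np.flatnonzero(m[150:215,210])+150)
E
```

```text
time_s: 7.3
ee_pos: [583.6, -22.4, 103.0]
ee_rot: [180.0, -0.0, -31.3]
force: [0.9, -4.6, 0.9]
gripper_width: 0.6
[[(np.int32(5), array([243.4, 170.4])), (np.int32(13), array([249.54, 185.46]))], [(np.int32(13), array([249.46, 185.46]))]]
blue px col 186-192 window/rim [168 169 191 192 193 194 195 196 197 198 199 200 201 202] [196 197 198 199 200 201 202 203 204 205 206 207 208 212 213 214]
blue px col 186-192 window/rim [193 194 195 196 197 198 199 200 201 202 203] [196 197 198 199 200 201 202 203 204 205 206 207 208 212 213 214]
```

```bash
python3 -m pendant '[{"xyz":[-0.001,0,0],"roll":0,"jaw":1},{"xyz":[-0.002,0,0],"roll":0,"jaw":1},{"xyz":[-0.003,0,0],"roll":0,"jaw":1},{"xyz":[-0.004,0,0],"roll":0,"jaw":1},{"xyz":[-0.005,0,0],"roll":0,"jaw":1},{"xyz":[-0.006,0,0],"roll":0,"jaw":1},{"xyz":[-0.006,0,0],"roll":0,"jaw":1},{"xyz":[-0.006,0,0],"roll":0,"jaw":1}]'
python3 - <<'E'
from h import *
p,d=env.grab_frame("scene"); cv2.imwrite("pics/s5.png",p)
cv2.imwrite("pics/c5.png",cv2.resize(p[120:240,140:290],None,fx=5,fy=5,interpolation=2))
E
```

```text
time_s: 8.35
ee_pos: [580.5, -20.3, 103.1]
ee_rot: [-180.0, -0.3, -31.3]
force: [6.0, -7.7, -1.6]
gripper_width: 0.3
```

View pics/c5.png

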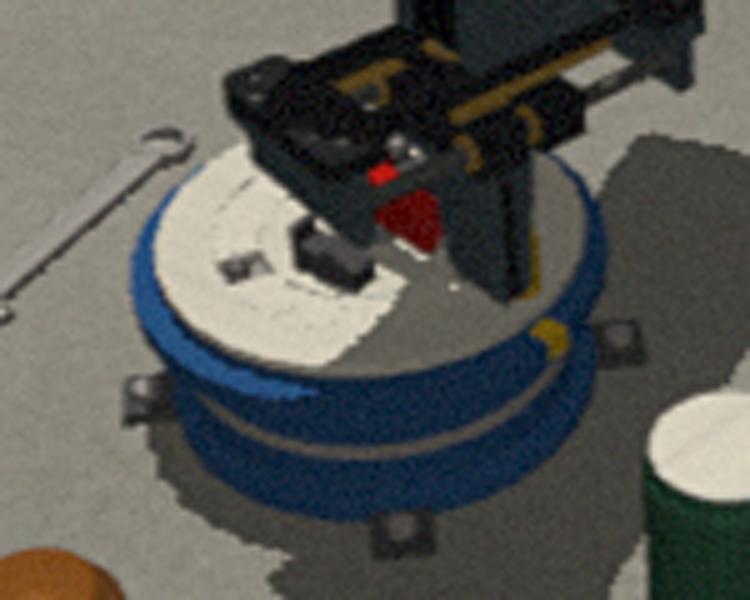

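A grey stud now shows in the left window and the force has risen to 10 N, so the cover is against its stop. I'll back off, rise and check that it has dropped.

```bash
python3 -m pendant '[{"xyz":[0.003,0,0],"roll":0,"jaw":1},{"xyz":[0.008,0,0],"roll":0,"jaw":1},{"xyz":[0.015,0,0],"roll":0,"jaw":1},{"xyz":[0.025,0,0],"roll":0,"jaw":1},{"xyz":[0.03,0,-0.02],"roll":0,"jaw":1},{"xyz":[0.03,0,-0.06],"roll":0,"jaw":1},{"xyz":[0.03,0,-0.10],"roll":0,"jaw":1},{"xyz":[0.03,0,-0.10],"roll":0,"jaw":1}]'
python3 - <<'E'
from h import *
p,d=env.grab_frame("scene"); cv2.imwrite("pics/s6.png",p)
for a,c,q in blobs(p,"yellow",(150,130,275,235)): print(a,c,ray("scene",c,101))
for z,phi in((86,72),(116,72),(96,72),(126,72)): print(z,proj("scene",[543+82*np.cos(np.radians(phi)),-98+82*np.sin(np.radians(phi)),z]))
cv2.imwrite("pics/c6.png",cv2.resize(p[120:240,140:290],None,fx=5,fy=5,interpolation=2))
# cover top height from depth
T=np.array(env.camera_params("scene")["cam_to_world"]);K=np.array(env.camera_params("scene")["camera_matrix"])
for dd in(np.load("pics/scene0.npy"),d):
    V,U=np.mgrid[130:235,150:275];D=dd[130:235,150:275];ok=D>0
    P=np.stack([(U-K[0,2])/K[0,0]*D,-(V-K[1,2])/K[1,1]*D,-D,np.ones_like(D)],-1)@T.T
    r=np.hypot(P[...,0]-543,P[...,1]+98);m=ok&(r>62)&(r<90)&(P[...,2]>70)&(P[...,2]<104)
    A=P[m];co=np.linalg.lstsq(np.c_[A[:,0]-543,A[:,1]+98,np.ones(len(A))],A[:,2],rcond=None)[0];print(m.sum(),np.median(A[:,2]),co)
E
```

```text
time_s: 9.4
ee_pos: [606.3, -34.9, 206.6]
ee_rot: [-179.8, -0.4, -31.3]
force: [0.5, -0.6, -0.0]
gripper_width: -0.1
76 [243.05 171.36] [562.85155092 -16.37218146 101.        ]
13 [249.31 185.69] [603.25209439  13.08790509 101.        ]
86 [240.99495028 178.11643859]
116 [239.99254034 166.93886158]
96 [240.66556279 174.44353606]
126 [239.64869846 163.10478238]
1775 95.5867206912925 [-3.50050443e-02 -1.79826036e-02  9.35818288e+01]
1459 85.79636501486368 [1.57266400e-03 3.87206049e-03 8.58698723e+01]
```

View pics/c6.png

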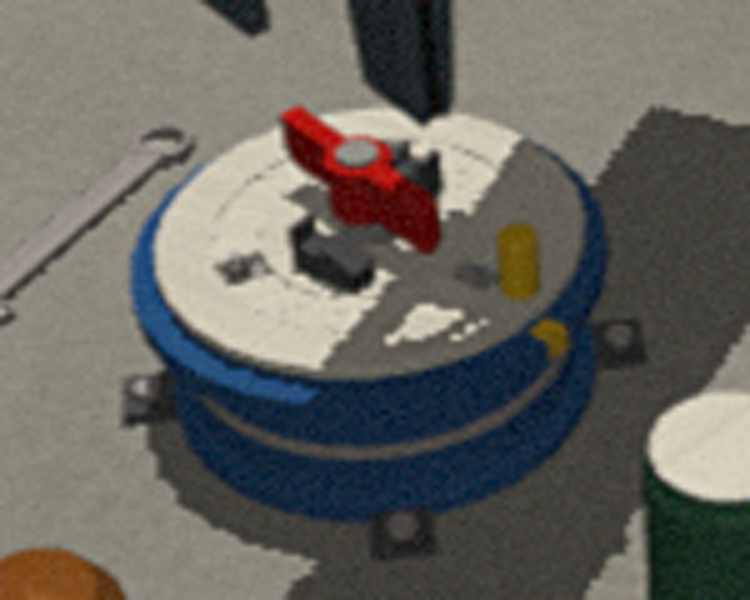

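The cover has dropped: its top is at 85.8 mm and level, and the knob (243,171) is beside the mark (249,186). Next, the wing: I'll go to the counter-clockwise side of its far end (the end away from the knob).

```bash
python3 -m pendant '[{"xyz":[0.002,0.032,0],"roll":0,"jaw":1},{"xyz":[0.003,0.064,0],"roll":0,"jaw":1},{"xyz":[0.005,0.096,0],"roll":0,"jaw":1},{"xyz":[0.007,0.127,0.005],"roll":0,"jaw":1},{"xyz":[0.007,0.127,0.035],"roll":0,"jaw":1},{"xyz":[0.007,0.127,0.065],"roll":0,"jaw":1},{"xyz":[0.007,0.127,0.085],"roll":0,"jaw":1},{"xyz":[0.007,0.127,0.095],"roll":0,"jaw":1}]'
python3 - <<'E'
from h import *
for i in (0,1): p,d=env.grab_frame("scene")
s=env.state();print(s["ee_pos"],s["ee_rot"],s["force"],s["qpos"])
cv2.imwrite("pics/c7.png",cv2.resize(p[120:240,140:290],None,fx=5,fy=5,interpolation=2))
E
```

```text
time_s: 10.45
ee_pos: [542.5, -146.5, 105.4]
ee_rot: [179.9, 0.3, -31.3]
force: [-0.5, 0.1, -0.2]
gripper_width: 0.9
[ 542.94115215 -146.5935134   106.18711107] [179.94636143   0.20843225 -31.30683259] [ 0.30437832 -0.10984192  0.12660301] [-1.62825510e+01  2.24053561e+01  1.00140594e+02  2.63489485e-03
  5.76692617e+01  1.50227707e+01]
```

View pics/c7.png

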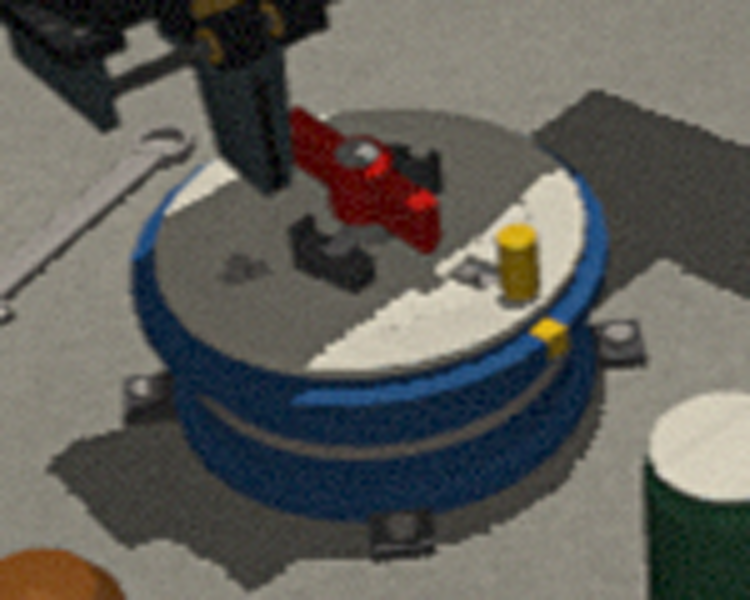

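The finger is at about (194,157), just on the counter-clockwise side of the far end of the bar. I'll work out the arc numbers.

Run:
```python
import numpy as np
c=np.array([543,-98.]);u=lambda a:np.array([np.cos(np.radians(a)),np.sin(np.radians(a))])
pose=lambda b:(c+42*u(b)+12*u(b+90), b-270)
p0,y0=np.array([543,-146.6]),-31.3
for bs in(np.linspace(242,222,5)[0:],np.linspace(222,197,5)[1:],np.linspace(197,172,5)[1:],np.linspace(172,155,5)[1:]):
    for b in bs:
        p,y=pose(b);d=p-p0;x=u(y0);yy=np.array([np.sin(np.radians(y0)),-np.cos(np.radians(y0))])
        print(b,(d@x).round(1),(d@yy).round(1),"roll",round(y0-y,1))
    p0,y0=p,y; print()
```

```text
242.0 -10.9 -0.3 roll -3.3
237.0 -14.5 0.8 roll 1.7
232.0 -18.2 1.6 roll 6.7
227.0 -22.0 2.0 roll 11.7
222.0 -25.8 2.2 roll 16.7

215.75 -4.6 1.1 roll 6.2
209.5 -9.4 1.6 roll 12.5
203.25 -14.1 1.6 roll 18.8
197.0 -18.9 1.1 roll 25.0

190.75 -4.6 1.1 roll 6.2
184.5 -9.4 1.6 roll 12.5
178.25 -14.1 1.6 roll 18.8
172.0 -18.9 1.1 roll 25.0

167.75 -3.1 0.8 roll 4.2
163.5 -6.3 1.3 roll 8.5
159.25 -9.6 1.6 roll 12.8
155.0 -12.8 1.7 roll 17.0
```

```bash
python3 -m pendant '[{"xyz":[-0.003,0,-0.003],"roll":-1,"jaw":1},{"xyz":[-0.007,0,-0.003],"roll":-2,"jaw":1},{"xyz":[-0.011,0,-0.003],"roll":-3,"jaw":1},{"xyz":[-0.0145,0.001,-0.003],"roll":2,"jaw":1},{"xyz":[-0.0165,0.0012,-0.003],"roll":4,"jaw":1},{"xyz":[-0.018,0.0016,-0.003],"roll":7,"jaw":1},{"xyz":[-0.022,0.002,-0.003],"roll":12,"jaw":1},{"xyz":[-0.026,0.002,-0.003],"roll":17,"jaw":1}]'
python3 -m pendant '[{"xyz":[-0.0025,0.0006,0],"roll":3,"jaw":1},{"xyz":[-0.0046,0.001,0],"roll":6,"jaw":1},{"xyz":[-0.007,0.0014,0],"roll":9,"jaw":1},{"xyz":[-0.0094,0.0016,0],"roll":12.5,"jaw":1},{"xyz":[-0.012,0.0016,0],"roll":15.5,"jaw":1},{"xyz":[-0.014,0.0016,0],"roll":19,"jaw":1},{"xyz":[-0.0165,0.0014,0],"roll":22,"jaw":1},{"xyz":[-0.019,0.001,0],"roll":25,"jaw":1}]'
python3 - <<'E'
from h import *
p,d=env.grab_frame("scene")
cv2.imwrite("pics/c8.png",cv2.resize(p[120:240,140:290],None,fx=5,fy=5,interpolation=2))
E
```

```text
time_s: 11.55
ee_pos: [520.7, -135.4, 111.3]
ee_rot: [180.0, -0.1, -48.4]
force: [0.2, -1.7, 0.7]
gripper_width: 0.7
time_s: 12.55
ee_pos: [507.9, -125.3, 112.3]
ee_rot: [180.0, -0.5, -73.2]
force: [-3.2, -13.9, 6.4]
gripper_width: 0.7
```

View pics/c8.png

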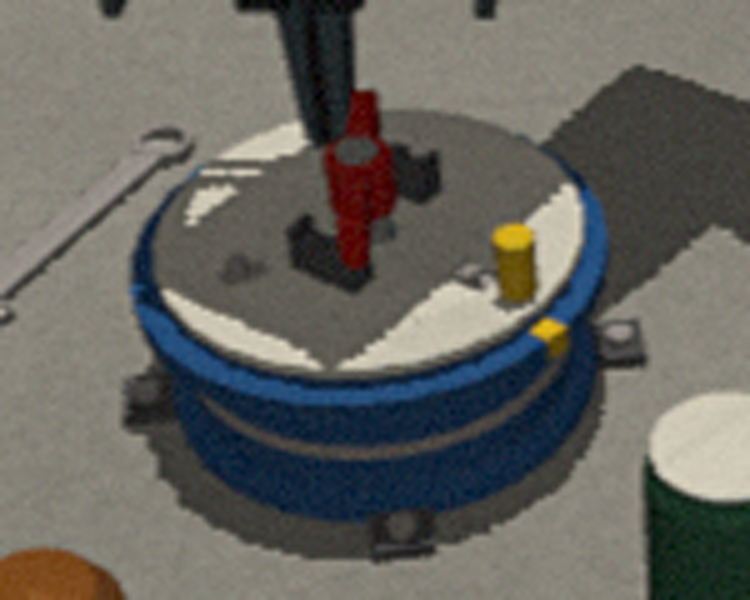

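The wing has turned to about 200° and is climbing the ramps; the finger at (204,148) pushes with 14 N. I'll continue the arc.

```bash
python3 -m pendant '[{"xyz":[-0.0025,0.0006,0.0005],"roll":3,"jaw":1},{"xyz":[-0.005,0.001,0.001],"roll":6,"jaw":1},{"xyz":[-0.0075,0.0014,0.002],"roll":9,"jaw":1},{"xyz":[-0.01,0.0016,0.002],"roll":12.5,"jaw":1},{"xyz":[-0.0125,0.0016,0.002],"roll":15.5,"jaw":1},{"xyz":[-0.015,0.0016,0.002],"roll":19,"jaw":1},{"xyz":[-0.0175,0.0014,0.002],"roll":22,"jaw":1},{"xyz":[-0.020,0.001,0.002],"roll":25,"jaw":1}]'
```

```text
time_s: 13.6
ee_pos: [500.6, -103.2, 109.6]
ee_rot: [-179.9, -0.0, -98.4]
force: [-0.6, -0.5, -0.5]
gripper_width: 0.3
```

```bash
python3 -m pendant '[{"xyz":[-0.0015,0.0004,0],"roll":2,"jaw":1},{"xyz":[-0.003,0.0008,0],"roll":4,"jaw":1},{"xyz":[-0.0045,0.001,0],"roll":6,"jaw":1},{"xyz":[-0.006,0.0013,0],"roll":8,"jaw":1},{"xyz":[-0.0075,0.0014,0],"roll":9,"jaw":1},{"xyz":[-0.0085,0.0014,0],"roll":10,"jaw":1},{"xyz":[-0.0085,0.0014,0],"roll":10,"jaw":1},{"xyz":[-0.0085,0.0014,0],"roll":10,"jaw":1}]'
python3 - <<'E'
from h import *
p,d=env.grab_frame("scene")
cv2.imwrite("pics/c9.png",cv2.resize(p[120:240,140:290],None,fx=5,fy=5,interpolation=2))
E
```

```text
time_s: 14.6
ee_pos: [499.8, -98.0, 109.5]
ee_rot: [-179.9, -0.4, -108.1]
force: [-3.2, -14.0, 2.7]
gripper_width: 0.5
```

View pics/c9.png

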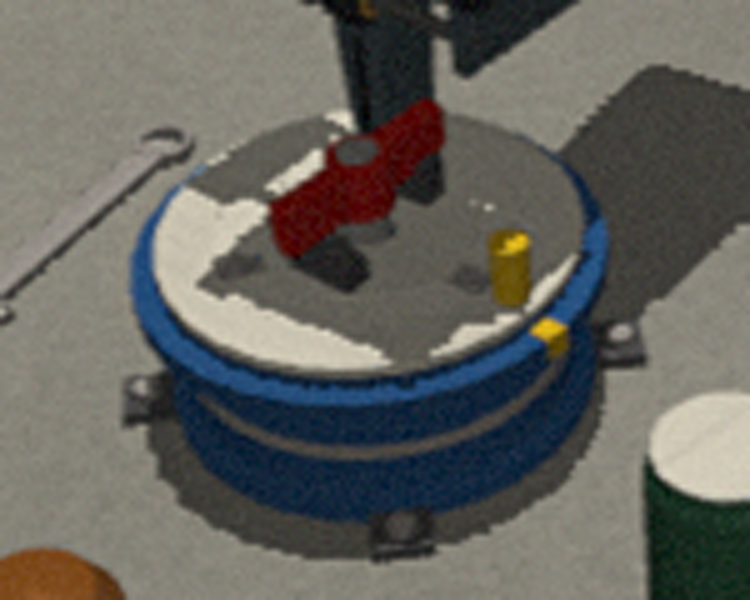

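The bar now lies over the clamp pads, with 14 N against the stop. I'll back off, rise and verify.

```bash
python3 -m pendant '[{"xyz":[0.004,0,0],"roll":10,"jaw":1},{"xyz":[0.01,0,0],"roll":10,"jaw":1},{"xyz":[0.016,0,0],"roll":10,"jaw":1},{"xyz":[0.022,0,-0.01],"roll":10,"jaw":1},{"xyz":[0.024,0,-0.04],"roll":10,"jaw":1},{"xyz":[0.024,0,-0.08],"roll":10,"jaw":1},{"xyz":[0.024,0.03,-0.13],"roll":10,"jaw":1},{"xyz":[0.024,0.06,-0.17],"roll":10,"jaw":1}]'
python3 -m pendant '[{"xyz":[0.03,0.02,-0.01],"roll":0,"jaw":1},{"xyz":[0.06,0.04,-0.02],"roll":0,"jaw":1},{"xyz":[0.09,0.06,-0.03],"roll":0,"jaw":1},{"xyz":[0.12,0.08,-0.03],"roll":0,"jaw":1},{"xyz":[0.15,0.10,-0.03],"roll":0,"jaw":1},{"xyz":[0.18,0.11,-0.03],"roll":0,"jaw":1},{"xyz":[0.20,0.11,-0.03],"roll":0,"jaw":1},{"xyz":[0.20,0.11,-0.03],"roll":0,"jaw":1}]'
python3 - <<'E'
from h import *
p,d=env.grab_frame("scene");t,dt=env.grab_frame("top")
cv2.imwrite("pics/c10.png",np.hstack([cv2.resize(p[130:235,160:270],None,fx=3.6,fy=3.6,interpolation=2),cv2.resize(t[195:300,285:395],None,fx=3.6,fy=3.6,interpolation=2)]))
D={}
for n,dd in(("scene",d),("top",dt)):
    c=env.camera_params(n);T=np.array(c["cam_to_world"]);K=np.array(c["camera_matrix"])
    V,U=np.mgrid[0:420,0:560]
    P=np.stack([(U-K[0,2])/K[0,0]*dd,-(V-K[1,2])/K[1,1]*dd,-dd,np.ones_like(dd)],-1)@T.T
    r=np.hypot(P[...,0]-543,P[...,1]+98)
    m=(dd>0)&(r>62)&(r<90)&(P[...,2]>70)&(P[...,2]<104);A=P[m]
    print(n,"cover",m.sum(),np.median(A[:,2]),np.linalg.lstsq(np.c_[A[:,0]-543,A[:,1]+98,np.ones(len(A))],A[:,2],rcond=None)[0][:2])
    m=(dd>0)&(r<49)&(r>18)&(P[...,2]>113)&(P[...,2]<140);A=P[m]
    if m.sum()>10:
        w=A[:,:2]-[543,-98];_,_,v=np.linalg.svd(w);print("bar",m.sum(),np.degrees(np.arctan2(v[0,1],v[0,0])),"top z",np.percentile(A[:,2],[50,80,95]))
for a,c,q in blobs(p,"yellow",(150,130,275,235)): print(a,c,ray("scene",c,101))
q=env.state();print(q["ee_pos"],q["force"])
o=cv2.imread("pics/scene0.png")
for nm,(x0,y0,x1,y1) in dict(tin=(262,195,310,262),wrench=(118,140,180,192),pw=(124,225,172,268)).items(): print(nm,cv2.absdiff(o,p)[y0:y1,x0:x1].mean())
E
```

```text
time_s: 15.65
ee_pos: [435.7, -98.0, 281.5]
ee_rot: [-179.9, 0.0, -118.2]
force: [-0.6, -0.3, -0.4]
gripper_width: 0.4
time_s: 16.65
ee_pos: [243.8, -222.5, 309.6]
ee_rot: [-179.9, -0.0, -118.4]
force: [1.0, 0.4, -0.6]
gripper_width: 0.5
scene cover 1471 85.84266035966311 [0.00157034 0.0031005 ]
bar 214 -16.644902407242018 top z [124.55745123 127.57607378 128.52555715]
top cover 1781 86.23702873020147 [ 0.00098741 -0.00212183]
bar 124 161.43413585800246 top z [127.64216463 129.13518403 130.27211503]
35 [241.14 168.09] [553.48987919 -24.40526982 101.        ]
8 [241.   174.75] [574.85702495 -16.30903287 101.        ]
19 [249.16 185.47] [602.6869096   12.54684751 101.        ]
[ 244.44378169 -221.66883495  309.29925245] [-0.2624917   0.08527889 -0.42776471]
tin 3.985903814262023
wrench 5.602977667493796
pw 3.88468992248062
```

View pics/c10.png

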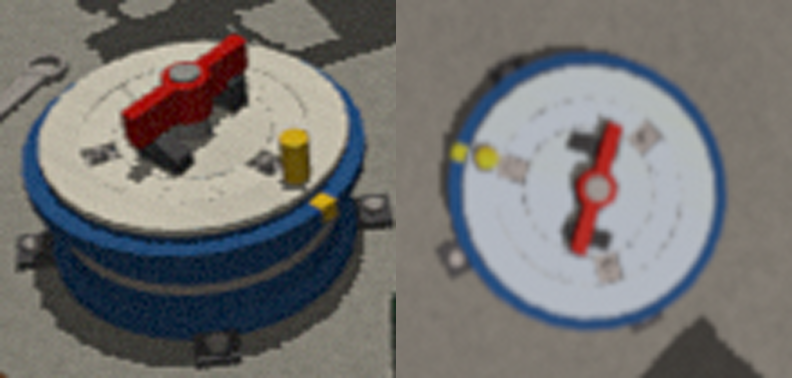

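```bash
python3 -c "
from workcell import env
print(env.job_done())"
```

```text
the job is handed in; nothing more can be done
None
```

I closed the filter housing, locked the wing and handed the job in at about 17 s. The hand-in gives no verdict, so the result below rests on my own last checks.

**What I did:** With the jaws shut, I pushed the yellow handle counter-clockwise until the cover dropped. I then pushed the far end of the wing clockwise through its quarter turn to the stop. Push forces peaked at about 15 N in the readings taken at the end of each move. I finished with the arm well clear.

**What the last checks showed:**
- **Cover:** its top face is at about 86 mm in both cameras, which matches seated, and its tilt is under 0.005 rad. The handle is beside the yellow mark.
- **Wing:** the bar lies at 161–163°, against about 162° expected when locked. Its top is at about 127.5 mm in the scene camera, which fits about 1.5 mm of lift. The top camera read 1–2 mm higher, but its depth is noisier.
- **Tin, wrench and paperweight:** their image areas are unchanged from the start, apart from noise and light.
- **Robot:** the force on the tool was about zero and it was touching nothing.

No check failed.

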